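# Clamp a watch movement holder in the ratchet clamp

## Task

On the watchmaker's bench, first turn the pointer knob of the bench clamp until its pointer stands at the steel index clip on the dial; that sets the stop. Then pump the ratchet trigger, squeezing it towards the fixed handle and letting it spring back, until the jaw's sprung pad has pushed the holder block against the stop and grips it firmly but gently, the pad pushed back about half of its travel and never to the bottom. Move the jaw with the trigger only, leave the other things where they are, and finish while still squeezing the trigger with the block gripped: do not let go.

Things in the scene. Friction and masses are not known exactly. Their poses are not given: they have to be found in the camera images.
- clamp: Bench clamp, fixed: grey base plate 92 x 277 x 12 mm, wide side x, long side y. Origin: on the bench surface (base from y -143 to +134 mm). Its axes: +y is the clamping direction (from handle to knob), z up. On it along y: fixed black handle and steel trigger near y -110 to -65, toothed bar and jaw, block between two low guide rails, then eccentric stop, dial and knob at y +94 mm. Above 85 mm height there are only the handle and the trigger.
- handle (a point): Point inside the fixed upright black handle, 125 mm above the bench. The handle is 34 mm wide in the clamp's x and 18 mm thick in its y (9 mm to either side of this point); its top is 142 mm above the bench. Axes as the clamp's.
- trigger_bar (a point): Centre of the trigger's finger bar: a steel cylinder of 14 mm diameter, 40 mm long along the clamp's x, on top of a lever; 125 mm above the bench. At rest its centre is 37 mm from handle on the clamp's +y side, so handle and bar together measure 53 mm across (clamp's y); fully squeezed it has come 20 mm nearer to the handle (33 mm across, 2 mm gap between them). Squeeze handle and bar together between the fingers from above; 25 mm and more is free beside both.
- trigger (a joint): Lever angle, rad: 0 at rest, 0.32 fully squeezed (stop); pivot 62 mm below the finger bar. A spring returns it: 2 to 4 N at the bar, up to 10 N when the jaw presses. Its pawl drives the toothed bar 34 mm per rad; teeth of 3 mm pitch: the first 1 to 3 mm are lost, about 2 mm slip back on release. A full pump peaks at about 8 mm and gains about 6 mm; 3 to 8 pumps are needed.
- jaw (a joint): Travel of toothed bar and jaw along the clamp's +y, m: starts between 0 and 0.012, at most 0.060. A second pawl stops it from going back. It must not be pushed by hand.
- pad (a joint): How far the sprung pad is pushed back into the jaw, m: 0 free, 0.018 bottomed. The spring gives 0.8 N per mm, so this shows the grip force: 0.009 is about 7 N.
- pad_face (a point): Centre of the pad's front face, 26 mm above the bench: black rubber plate 34 mm wide, 22 mm high, 6 mm thick on two plungers in front of the jaw. It faces the clamp's +y.
- jaw_front (a point): Centre of the front face of the steel jaw head (40 x 12 x 32 mm), 30 mm above the bench; the pad's back is 18 mm ahead of it when free.
- block: Loose steel movement holder, 36 x 36 mm, 20 mm high, 0.16 kg, with a round watch movement (29 mm across, 4 mm high) on top. Lies on the base plate between the guide rails (1.5 mm play each side) and can slide along the clamp's y. Origin: centre of its underside, 12 mm above the bench.
- stop_knob (a joint): Angle of the knob and the eccentric steel stop disc on its shaft, rad, counter-clockwise positive from above: at 0 the pointer points along the clamp's +y. Range -1.1 to 1.3. Friction 0.12 N m; it stays where it is left.
- knob_grip (a point): On the knob's axis, 64 mm above the bench, in the knob's black grip bar: 12 mm thick, 32 mm long, from 50 to 77 mm above the bench. Its x axis points along the grip bar towards the pointer (small white nose and white line); z up. Pinch the bar across its 12 mm from above. Nothing but the knob stands higher than 51 mm near it.
- index_mark (a point): Inner tip of the steel index clip (tab 7 mm wide, 16 mm long, lying radially with a black centre line) on the rim of the round dark dial (56 mm across), 26 mm from the knob's axis, 50 mm above the bench. Its x axis points from the knob's axis outwards through the clip: the pointer direction wanted. The clip stands between 0.2 and 0.75 rad counter-clockwise of the clamp's +y.
- loupe: Grey eyepiece loupe standing near the clamp, 38 mm across, 28 mm high; leave alone.
- bench_block: Small drilled steel bench block, 40 x 50 x 22 mm, near the clamp; leave alone.
- screwdriver: Small screwdriver lying, 110 mm long; leave alone.
- parts_dish: Glass dish, 64 mm across, 22 mm high; leave alone.
- oil_jar: Amber jar with black lid, 44 mm across, 55 mm high; leave alone.
- blower: Rubber blower bulb, 52 mm across, 85 mm high; leave alone.
- tweezers: Steel tweezers lying, 120 mm long; leave alone.

How it is judged:
By the outcome, as a careful person would: the job done as asked, in the order asked, and still so for the second after the job is handed in, while the arm keeps its last pose, push and grip.
It also fails if it takes over 67 s, if anything falls off the work surface, if the arm or the gripper's body presses on something with over 40 N, if the wrist force passes 120 N, or if a joint passes its speed limit or range.

## Robot

A 6-joint arm with a two-finger parallel gripper is mounted at the origin on the work surface. World frame = base frame: x ahead of the robot, y to its left, z up, the work surface at z = 0. Lengths are in m, angles in degrees, forces in N, time in s.
With the tool pointing down it reaches from about 0.275 to 0.85 m from the base axis. Payload 5.2 kg.
Tool frame: the origin (TCP) lies between the finger pads; the fingertips stand 17 mm ahead of it and the grasp point (between the pads) lies 2 mm behind it; y points along the fingers, z is the direction in which the jaws open and shut, and the axes are right-handed (so a half turn about y gives the same grasp; the last joint's range is limited). The gripper opens to 85 mm and grips with 20 to 120 N. Pads are 22 mm wide; open, the fingers measure 114 mm over their backs; the gripper's body (76 mm by 85 mm) begins 54 mm behind the grasp point. The pads swing forward as they close: fully open they stand 13 mm farther back than shut.
Start: joints at [-86.505, 14.817, 87.949, -0, 77.235, -11.62], TCP at [0.143, -0.531, 0.248] pointing down, gripper open.
Joint ranges: [-179.93, 179.93], [-52.35, 119.4], [10.71, 147.94], [-69.91, 249.91], [12.55, 155.21], [-178.61, 178.61]. Speed limits (degrees/s): [147.25, 147.25, 180, 180, 180, 180].

## Interface

Orientations are given as a 3x3 rotation matrix whose columns are the frame's x, y, z axes.
In Python, from station import get_state, read_camera, hand_in gives the robot as it stands.
- The arm moves only by the tool drive_tool, never from a script. Its argument "targets" is a list of rows, each a list of 3 entries, a list of its own where there are three numbers: the shift along the tool's x, y, z in cm, then the turn, a rotation vector about the tool's x, y, z in degrees, then the opening in per cent of the stroke, from 0 (shut) to 100 (fully open). In form: [[[x, y, z], [rx, ry, rz], claw], ...]. A call has 1 to 12 rows; each row shifts and turns the commanded pose from where the row before left it, along the tool's axes as they then stand; what a row does not reach is not made up. A row lasts 1/8 s, in which the tool goes at most 62.5 mm and 10.7 degrees, less where a joint would pass 70% of its speed; a pose out of reach is approached as far as the arm can. A call is refused whole if a number of a shift passes 6.25 or a number of a turn 10.7, either way. A call with a gripper value outside its range is refused whole. The fingers move at their own pace and stop on an object; the grip force is fixed at half the most. Time passes only in rows, so rows that do not move let the fingers close. It gives the time, the measured TCP pose, the force and the opening at its end, in the units of the state.
- get_state(): the state, without advancing time (a new reading comes with each control period).
- read_camera(name): name is "scene" or "top" or "wrist"; returns a dict with "img" (420x560x3 uint8, red, green, blue), "intrinsics" (3x3 intrinsics, pixels), "D" ([k1, k2, p1, p2, k3] as OpenCV has them; the pictures are not rectified), "R" (3x3) and "t" (3): a world point X has camera coordinates R X + t. Camera axes: x right, y down, z forward; pixel columns grow to the right and rows downward; lengths in m; the calibration is good to about 2 mm. A picture is of the moment at which its call begins. There is no depth.
- hand_in(): hands the job in, once; it reports no verdict.
The state is a dict: "time": time; "joints": joint angles; "dq": joint speeds; "effort": joint torques, N m; "ee_pos": TCP position; "orientation": TCP orientation; "contact_force": force on the tool from outside, world axes, zero at the start; "moment": the same for the moment, N m; "gripper_width": finger opening in m.
Only numpy, scipy, OpenCV 4.12 (cv2) and the standard library are available. Lean on these libraries where they do the work, as an engineer would, in place of code of your own. Each camera call takes 0.05 s, during which the arm holds its last target.

## Working session

There is one attempt and no reset: what is moved stays moved. The work goes in short steps, Python scripts to look and compute and a tool call to move; the robot and the scene stay as the last step left them, time stands still between calls to the robot, and variables do not carry over. Pictures are saved under pics/ and viewed, and the job is handed in when it is done.

Besides the shell and the picture viewer there is one more tool, called after "Emit:" as name([rows], argument=value, ...), one row to a line, values as JSON. drive_tool: Moves the arm, as the interface text tells. Its arguments: {"type":"object","properties":{"targets":{"type":"array","items":{"type":"array"}}},"required":["targets"]}

```bash
mkdir -p pics; ls; python3 - <<'E'
from station import get_state, read_camera
import cv2,json,numpy as np
s=get_state(); print(s)
for n in ["scene","top","wrist"]:
    c=read_camera(n); cv2.imwrite(f"pics/{n}0.png",c["img"][:,:,::-1])
    print(n,c["intrinsics"],c["D"],c["R"],c["t"])
E
```

```text
pics
{'time': 0.0, 'joints': array([-8.65042113e+01,  1.48596679e+01,  8.80124442e+01,  1.49433522e-03,
        7.72340043e+01, -1.16192993e+01]), 'dq': array([ 0.04558738,  0.04316241, -0.02047048,  0.02180366,  0.02890983,
       -0.02117255]), 'effort': array([ 3.29488112e-04, -4.46031654e+01, -2.90569782e+01, -4.74093704e-04,
        1.17125589e-02, -2.79185690e-05]), 'ee_pos': array([ 0.14341982, -0.53045158,  0.24746125]), 'orientation': array([[-9.65405524e-01, -8.75418589e-05,  2.60753077e-01],
       [-2.60752788e-01,  1.85018462e-03, -9.65403833e-01],
       [-3.97928088e-04, -9.99998285e-01, -1.80900524e-03]]), 'contact_force': array([-0.47119943,  0.25073868,  0.15576599]), 'moment': array([ 0.00630061, -0.03221248,  0.03379924]), 'gripper_width': 0.08521572143565805}
scene [[407.96982572   0.         280.23101725]
 [  0.         407.96982572 208.20307041]
 [  0.           0.           1.        ]] [-0.00714229  0.          0.          0.          0.        ] [[-0.52068863  0.8535758  -0.0170795 ]
 [ 0.5958062   0.34897322 -0.72334823]
 [-0.61147225 -0.38681527 -0.69027214]] [ 0.3134552  -0.28984317  1.37862274]
top [[487.34791872   0.         272.38347769]
 [  0.         487.34791872 202.37797618]
 [  0.           0.           1.        ]] [-0.04939033  0.          0.          0.          0.        ] [[-0.00558855 -0.99997917  0.00322937]
 [-0.97685632  0.00476873 -0.21384336]
 [ 0.21382351 -0.0043497  -0.97686262]] [-0.02032225  0.5844746   1.21334304]
wrist [[347.53587427   0.         277.08275391]
 [  0.         347.53587427 211.56404142]
 [  0.           0.           1.        ]] [-0.0845311  0.         0.         0.         0.       ] [[ 0.26164816 -0.96516031 -0.00241244]
 [-0.92720784 -0.252052    0.27704767]
 [-0.26800348 -0.07025218 -0.96085315]] [-0.54854078 -0.03538705  0.37905097]
```

View pics/scene0.png

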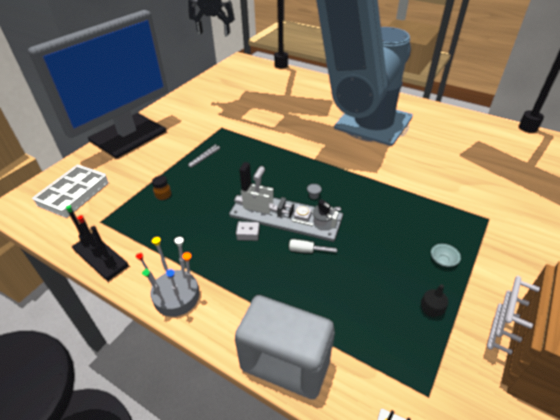

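View pics/top0.png

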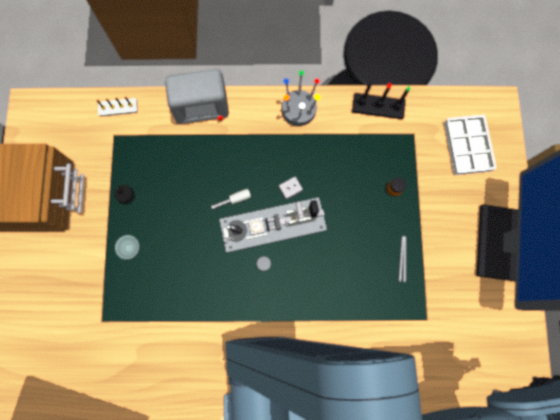

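View pics/wrist0.png

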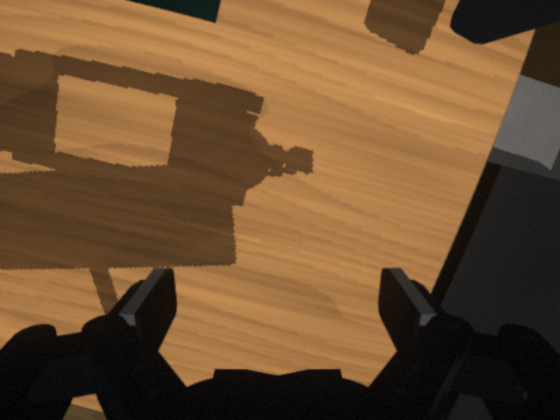

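```bash
cat > h.py <<'E'
import cv2,numpy as np
from station import get_state, read_camera
def pix2plane(c,uv,z):
    p=cv2.undistortPoints(np.array([[uv]],float),c["intrinsics"],np.array(c["D"]))[0,0]
    R=np.array(c["R"]);t=np.array(c["t"])
    d=R.T@np.array([p[0],p[1],1.]); o=-R.T@t
    return o+d*(z-o[2])/d[2]
def proj(c,X):
    q,_=cv2.projectPoints(np.array(X,float).reshape(-1,1,3),cv2.Rodrigues(np.array(c["R"]))[0],np.array(c["t"]),c["intrinsics"],np.array(c["D"]))
    return q[:,0]
def crop(c,x0,y0,w,h,f,name):
    im=c["img"][y0:y0+h,x0:x0+w,::-1]
    im=cv2.resize(im,None,fx=f,fy=f,interpolation=cv2.INTER_CUBIC); cv2.imwrite("pics/"+name,im)
E
python3 - <<'E'
from h import *
c=read_camera("top"); crop(c,205,170,140,110,5.7,"top1.png")
for uv in [(222,216),(228,250),(326,232),(318,199)]: print(pix2plane(c,uv,0.012))
E
```

```text
[0.55844097 0.11319641 0.012     ]
[0.46592287 0.09568778 0.012     ]
[ 0.51317263 -0.16761859  0.012     ]
[ 0.60442275 -0.14834974  0.012     ]
```

View pics/top1.png

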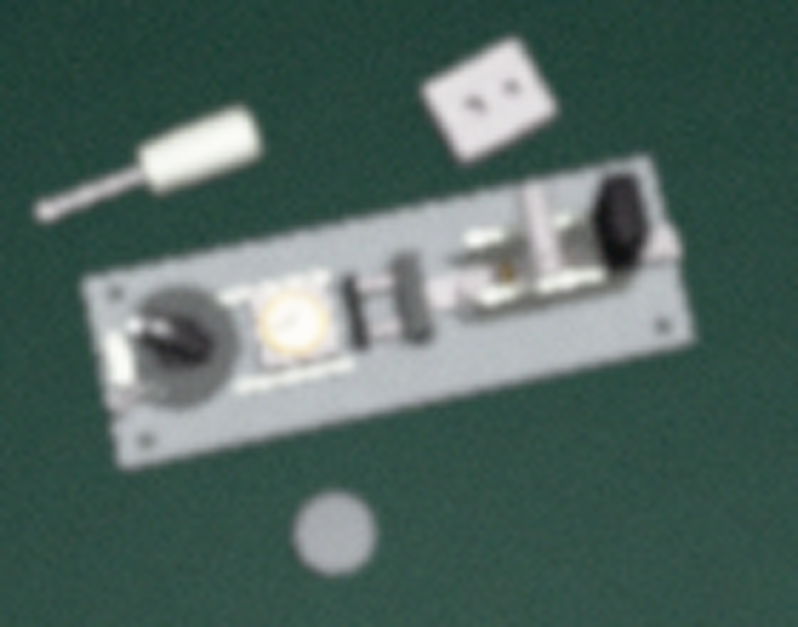

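```bash
cat >> h.py <<'E'
from scipy.optimize import least_squares
def fit(c,uv,loc,z,x0):
    P=np.array([pix2plane(c,q,z)[:2] for q in uv]); loc=np.array(loc,float)
    def T(p): 
        a=p[2]; R=np.array([[np.cos(a),-np.sin(a)],[np.sin(a),np.cos(a)]]); return loc@R.T+p[:2]
    r=least_squares(lambda p:(T(p)-P).ravel(),x0); return r.x,r.fun*1000
E
python3 - <<'E'
from h import *
c=read_camera("top")
uv=[(205+(a-2)/5.7,170+(b-2)/5.7) for a,b in [(82,280),(122,467),(694,340),(650,155)]]
# clamp x axis: world +x roughly; TL = large x, large y
loc=[(.046,.134),(-.046,.134),(-.046,-.143),(.046,-.143)]
p,r=fit(c,uv,loc,0.012,[.53,-.03,-.2]); print(p,np.degrees(p[2]),r)
a=p[2];R=np.array([[np.cos(a),-np.sin(a)],[np.sin(a),np.cos(a)]])
for n,l in [("knob",(0,.094)),("handleplane",(0,-.1))]: print(n,p[:2]+R@np.array(l))
for uvh,z in [((205+177/5.7,170+345/5.7),.05),((205+618/5.7,170+205/5.7),.142),((205+538/5.7,170+215/5.7),.132),((205+615/5.7,170+270/5.7),.142)]:
    w=pix2plane(c,uvh,z); print(w, R.T@(w[:2]-p[:2]))
E
```

```text
[ 0.53492704 -0.01994289  0.21524033] 12.332362535622721 [ 4.05743347e-01 -3.17578430e-01 -3.47441066e-01  3.05590126e-01
  7.97650448e-05 -5.49180414e-01 -5.83820454e-02  5.61168719e-01]
knob [0.51485032 0.07188807]
handleplane [ 0.55628527 -0.1176354 ]
[0.51238242 0.07197433 0.05      ] [-0.00239252  0.09461137]
[ 0.55763106 -0.12359373  0.142     ] [ 4.21459288e-05 -1.06108288e-01]
[ 0.55548234 -0.08969848  0.132     ] [ 0.00518243 -0.07253624]
[ 0.52921079 -0.12164195  0.142     ] [-0.02730546 -0.09813148]
```

```bash
cat >> h.py <<'E'
def camtool():
    s=get_state(); c=read_camera("wrist"); R=np.array(c["R"]);t=np.array(c["t"])
    return s["orientation"].T@(-R.T@t-s["ee_pos"]), s["orientation"].T@R.T[:,2]
E
python3 - <<'E'
from h import *
o,d=camtool(); print(o,d)
s=get_state();R=s["orientation"]
print(R.T@(np.array([.515,.072,.248])-s["ee_pos"])*100)
E
```

```text
[-0.07145575 -0.12511403 -0.00038772] [ 2.77391359e-01  9.60756891e-01 -4.79557281e-04]
[-5.15884310e+01  3.93249148e-02 -4.85080456e+01]
```

Emit:
drive_tool([
  [[-4.3,0,-4.04],[0,0,0],100],
  [[-4.3,0,-4.04],[0,0,0],100],
  [[-4.3,0,-4.04],[0,0,0],100],
  [[-4.3,0,-4.04],[0,0,0],100],
  [[-4.3,0,-4.04],[0,0,0],100],
  [[-4.3,0,-4.04],[0,0,0],100],
  [[-4.3,0,-4.04],[0,0,0],100],
  [[-4.3,0,-4.04],[0,0,0],100],
  [[-4.3,0,-4.04],[0,0,0],100],
  [[-4.3,0,-4.04],[0,0,0],100],
  [[-4.3,0,-4.04],[0,0,0],100],
  [[-4.3,0,-4.04],[0,0,0],100],
])

```text
time: 1.8
ee_pos: [0.516, 0.0735, 0.2485]
orientation: [[-0.965, 0.001, 0.261], [-0.261, -0.0, -0.965], [-0.001, -1.0, 0.001]]
contact_force: [1.4, -1.1, 0.9]
gripper_width: 0.0851
```

Emit:
drive_tool([
  [[0,0,0],[0,-10,0],100],
  [[0,0,0],[0,-10,0],100],
  [[0,0,0],[0,-10,0],100],
  [[0,0,0],[0,-10,0],100],
  [[0,0,0],[0,-10,0],100],
  [[0,0,0],[0,-10,0],100],
  [[0,0,0],[0,-10,0],100],
  [[0,0,0],[0,-10,0],100],
  [[0,0,0],[0,-10,0],100],
  [[0,0,0],[0,0,0],100],
])

```text
time: 3.05
ee_pos: [0.5151, 0.0716, 0.2483]
orientation: [[0.259, -0.0, 0.966], [-0.966, -0.0, 0.259], [-0.0, -1.0, -0.0]]
contact_force: [-0.0, -0.5, 0.4]
gripper_width: 0.0852
```

```bash
python3 - <<'E'
from h import *
s=get_state(); print(s["time"],s["ee_pos"],s["joints"],s["orientation"])
c=read_camera("wrist"); cv2.imwrite("pics/w1.png",c["img"][:,:,::-1])
E
```

```text
3.05 [0.51510337 0.07157745 0.24827316] [-4.38983848e+00  1.17339451e+01  9.19807683e+01 -9.42196744e-04
  7.62938125e+01 -1.94120039e+01] [[ 2.59196465e-01 -1.49590191e-04  9.65824606e-01]
 [-9.65824617e-01 -4.53951142e-06  2.59196467e-01]
 [-3.43888773e-05 -9.99999989e-01 -1.45654514e-04]]
```

View pics/w1.png

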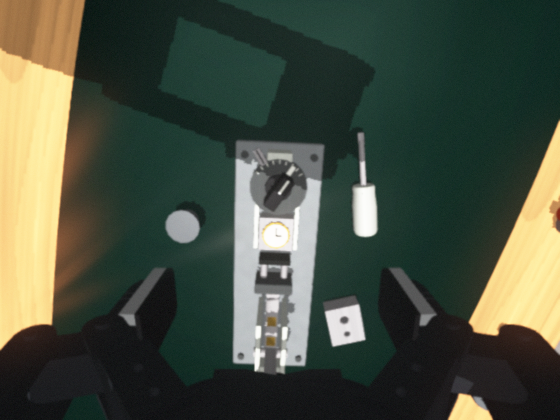

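```bash
python3 - <<'E'
from h import *
c=read_camera("wrist"); crop(c,225,130,110,80,7,"w1z.png");crop(c,225,130,110,240,2.5,"w1y.png")
E
```

```text
(no output)
```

View pics/w1z.png

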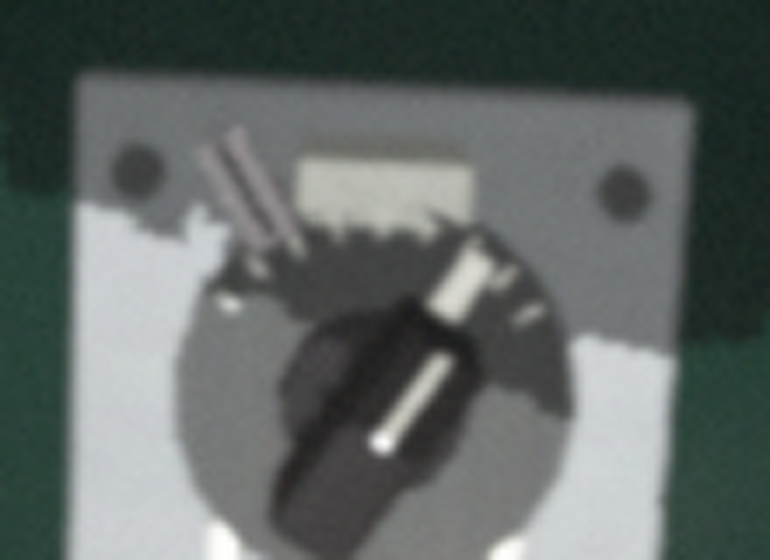

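View pics/w1y.png

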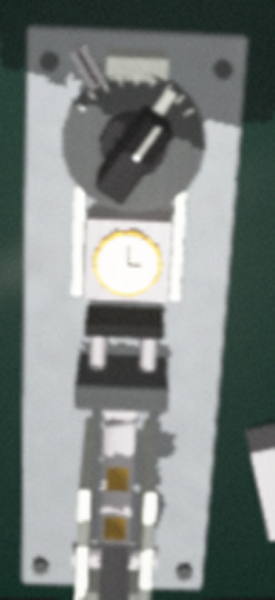

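```bash
python3 - <<'E'
from h import *
c=read_camera("wrist")
f=lambda a,b:(225+(a-3)/7,130+(b-3)/7)
g=lambda a,b:(225+(a-.75)/2.5,130+(b-.75)/2.5)
loc=[(-.046,.134),(.046,.134),(-.046,-.143),(.046,-.143)]
uv=[f(77,75),f(692,100),g(22,580),g(200,590)]
p,r=fit(c,uv,loc,.012,[.535,-.02,.215]);print(p,np.degrees(p[2]),r)
p=np.array([.535,-.020,.2152]) if np.abs(r).max()>3 else p
a=p[2];R=np.array([[np.cos(a),-np.sin(a)],[np.sin(a),np.cos(a)]])
def L(uv,z):
    w=pix2plane(c,uv,z)[:2]; return R.T@(w-p[:2])*1000,w
def ang(u,v,z):
    d=L(v,z)[0]-L(u,z)[0]; return np.degrees(np.arctan2(-d[0],d[1]))
K=np.array([0,94.])
for n,q,z in [("clipin",f(287,247),.05),("clipin2",f(277,228),.05),("clipout",f(222,143),.05),("lineend",f(378,440),.077),("lineout",f(447,358),.077),("nosein",f(445,310),.065),("noseout",f(480,258),.065)]:
    l,w=L(q,z); d=l-K; print(n,l,w,np.degrees(np.arctan2(-d[0],d[1])),np.hypot(*d))
print("clip line",ang(f(275,228),f(228,145),.05),"ptr line",ang(f(378,440),f(447,358),.077))
print("grip edge", ang(f(272,500),f(415,298),.077), ang(f(350,560),f(485,372),.077))
print("dial", L(f(180,390),.048),L(f(572,390),.048))
print("knob w",p[:2]+R@np.array([0,.094]))
E
```

```text
[ 0.53650274 -0.01759246  0.21463939] 12.297931327455798 [-0.97915901  1.21599879  0.72053689  0.99017918 -0.57035726 -2.22319076
  0.82897938  0.01701279]
clipin [-12.56880818 114.30168551] [0.49987664 0.09140928] 31.76172051906652 23.877465810378997
clipin2 [-13.99576937 116.781455  ] [0.49795424 0.09352821] 31.56445399168833 26.737169861634428
clipout [-21.66871953 127.70537027] [0.48813062 0.10256716] 32.73640681411541 40.0697565639079
lineend [ 0.39809459 94.67893554] [0.51672554 0.0749987 ] -30.38527388630564 0.787040511608138
lineout [  8.43119948 105.46545766] [0.52227684 0.08724872] -36.32914796311327 14.231719643400409
nosein [  8.3416966  109.37934414] [0.52135575 0.09105373] -28.475232452439318 17.49594605570375
noseout [ 12.42972977 116.27817034] [0.52388056 0.09866498] -29.158596364253064 25.511077119291166
clip line 31.672648792631822 ptr line -36.67636018980468
grip edge -32.19247303706773 -32.061627626762984
dial (array([-26.4594892 ,  93.77459898]), array([0.49067687, 0.06839458])) (array([26.94175981, 96.25714276]), array([0.54232397, 0.08219436]))
knob w [0.5164812  0.07425055]
```

Emit:
drive_tool([
  [[-0.21,0,0.15],[0,0,0],60],
  [[0,2,0],[0,8.8,0],60],
  [[0,4,0],[0,8.8,0],60],
  [[0,4,0],[0,8.8,0],60],
  [[0,2.8,0],[0,8.8,0],60],
  [[0,0,0],[0,0,0],60],
  [[0,0,0],[0,0,0],60],
])

```text
time: 4.08
ee_pos: [0.5169, 0.0741, 0.1214]
orientation: [[-0.341, 0.002, 0.94], [-0.94, -0.0, -0.341], [-0.0, -1.0, 0.002]]
contact_force: [-0.1, -0.2, 0.3]
gripper_width: 0.0515
```

```bash
python3 - <<'E'
from h import *
s=get_state(); print(s["time"],s["ee_pos"],s["joints"],s["orientation"])
c=read_camera("wrist"); cv2.imwrite("pics/w2.png",c["img"][:,:,::-1])
print(proj(c,[[.516,.074,.077],[.516,.074,.05],s["ee_pos"]]))
E
```

```text
4.075 [0.51692968 0.07405388 0.12139351] [-4.09769629e+00  1.89699582e+01  1.01607159e+02  5.91106168e-04
  5.93302979e+01  1.58406688e+01] [[-3.41013666e-01  1.61241631e-03  9.40056956e-01]
 [-9.40058231e-01 -1.06617868e-04 -3.41013945e-01]
 [-4.49629578e-04 -9.99998694e-01  1.55212337e-03]]
[[274.18662026 253.37792399]
 [274.48185111 235.78296317]
 [275.5836995  295.39680443]]
```

View pics/w2.png

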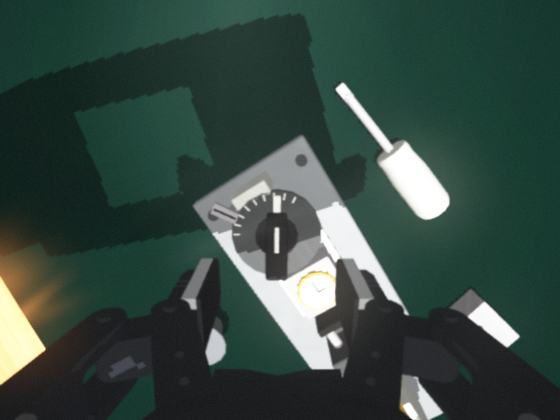

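Emit:
drive_tool([
  [[0,3,0],[0,0,0],60],
  [[0,2.1,0],[0,0,0],50],
  [[0,0,0],[0,0,0],30],
  [[0,0,0],[0,0,0],10],
  [[0,0,0],[0,0,0],0],
  [[0,0,0],[0,0,0],0],
  [[0,0,0],[0,0,0],0],
])

```text
time: 5.0
ee_pos: [0.5166, 0.0741, 0.0709]
orientation: [[-0.343, 0.002, 0.939], [-0.939, 0.0, -0.343], [-0.001, -1.0, 0.002]]
contact_force: [-2.5, 0.2, 6.9]
gripper_width: 0.0108
```

```bash
python3 - <<'E'
from h import *
s=get_state(); print(s["time"],s["ee_pos"],s["joints"],s["contact_force"],s["moment"],s["gripper_width"])
c=read_camera("wrist"); cv2.imwrite("pics/w3.png",c["img"][:,:,::-1])
E
```

```text
5.0 [0.51664132 0.07413958 0.07085299] [-4.09663683e+00  2.28245408e+01  1.04518040e+02  1.25078055e-02
  5.25484439e+01  1.59699469e+01] [-2.51326025  0.15850622  6.8981926 ] [ 0.09566067  0.51819101 -0.12120652] 0.010761270177414715
```

View pics/w3.png

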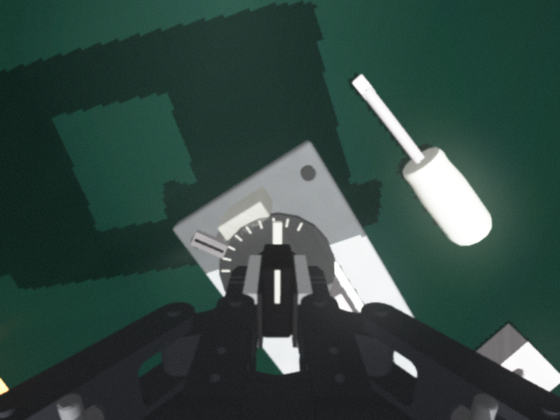

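Emit:
drive_tool([
  [[0,-0.1,0],[0,-3,0],0],
  [[0,0,0],[0,-7,0],0],
  [[0,0,0],[0,-7,0],0],
  [[0,0,0],[0,-7,0],0],
  [[0,0,0],[0,-7,0],0],
  [[0,0,0],[0,-7,0],0],
  [[0,0,0],[0,-7,0],0],
  [[0,0,0],[0,-7,0],0],
  [[0,0,0],[0,-7,0],0],
  [[0,0,0],[0,-5,0],0],
  [[0,0,0],[0,0,0],0],
  [[0,0,0],[0,0,0],0],
])

```text
time: 6.55
ee_pos: [0.5146, 0.0738, 0.0709]
orientation: [[0.694, -0.003, 0.72], [-0.72, -0.001, 0.694], [-0.001, -1.0, -0.002]]
contact_force: [-6.9, -1.5, 4.8]
gripper_width: 0.0112
```

```bash
python3 - <<'E'
from h import *
s=get_state(); print(s["time"],s["ee_pos"],s["joints"],s["contact_force"],s["moment"],s["gripper_width"])
R=s["orientation"];print("yaw",np.degrees(np.arctan2(R[1,2],R[0,2])))
c=read_camera("wrist"); crop(c,180,170,200,150,4,"w4.png")
E
```

```text
6.55 [0.51457544 0.07383882 0.07085565] [-4.11234203e+00  2.27789445e+01  1.04594513e+02 -5.33266921e-02
  5.27745425e+01 -4.80517835e+01] [-6.89845697 -1.45875941  4.75922921] [-0.07507067  0.93837707  0.08643691] 0.01118969128981353
yaw 43.97184951893072
```

View pics/w4.png

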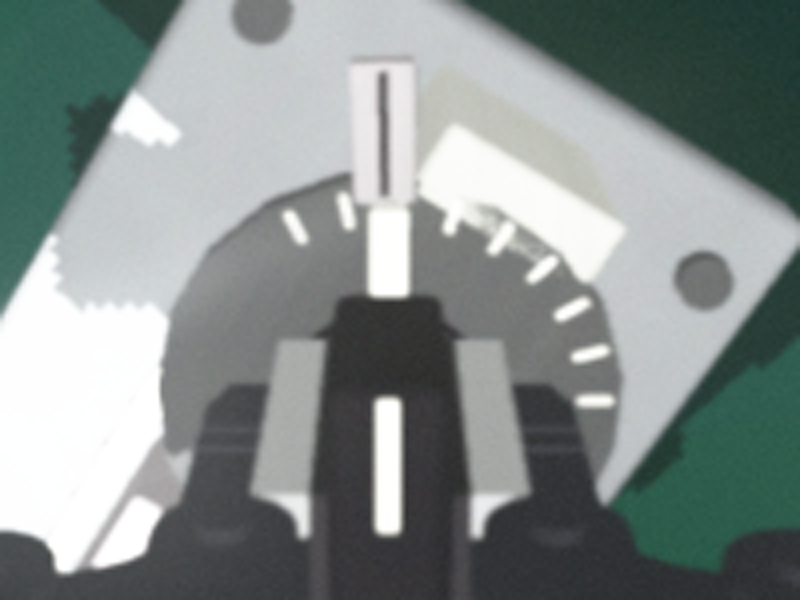

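```bash
python3 - <<'E'
from h import *
c=read_camera("wrist")
im=cv2.resize(c["img"],None,fx=1,fy=1)[:,:,::-1]
cr=cv2.resize(im[175:260,255:300],None,fx=9,fy=9,interpolation=cv2.INTER_CUBIC);cv2.imwrite("pics/w4z.png",cr[:600*1])
# row profiles
g=cv2.cvtColor(c["img"],cv2.COLOR_RGB2GRAY).astype(float)
for v in range(186,306,3):
    row=g[v,262:292]; print(v,[int(x) for x in row])
E
```

```text
186 [203, 205, 204, 204, 207, 211, 219, 222, 224, 225, 225, 225, 227, 223, 223, 225, 227, 229, 227, 226, 220, 206, 197, 200, 202, 202, 203, 200, 198, 198]
189 [205, 204, 204, 206, 210, 221, 232, 236, 235, 234, 233, 222, 176, 118, 144, 203, 232, 236, 235, 234, 229, 210, 191, 201, 201, 199, 197, 198, 195, 195]
192 [207, 208, 206, 206, 207, 218, 231, 236, 235, 236, 233, 222, 173, 117, 140, 203, 232, 236, 234, 234, 229, 211, 192, 194, 196, 192, 193, 192, 193, 195]
195 [206, 206, 207, 207, 208, 213, 226, 234, 234, 234, 232, 222, 175, 115, 140, 202, 232, 237, 234, 233, 230, 213, 190, 189, 193, 194, 193, 194, 194, 194]
198 [204, 207, 205, 204, 206, 215, 227, 234, 235, 235, 234, 225, 177, 114, 126, 193, 230, 235, 235, 234, 229, 211, 189, 188, 192, 195, 192, 193, 195, 194]
201 [205, 206, 208, 207, 207, 208, 225, 234, 235, 233, 235, 230, 196, 120, 121, 190, 229, 234, 234, 232, 228, 214, 191, 190, 192, 191, 193, 193, 194, 202]
204 [207, 206, 207, 204, 207, 209, 223, 231, 233, 233, 233, 230, 196, 123, 122, 189, 229, 234, 234, 233, 231, 215, 194, 193, 192, 192, 193, 203, 225, 241]
207 [209, 204, 
[... 3891 characters left out ...]
, 55, 57, 57, 57, 55, 55, 52, 51, 50]
291 [56, 54, 58, 58, 58, 59, 60, 57, 59, 59, 69, 146, 239, 254, 255, 255, 254, 244, 146, 62, 57, 55, 55, 55, 55, 58, 53, 54, 48, 50]
294 [59, 57, 59, 59, 58, 57, 61, 58, 56, 60, 66, 144, 239, 254, 255, 255, 254, 243, 147, 62, 57, 54, 56, 55, 56, 55, 54, 50, 52, 47]
297 [59, 56, 57, 60, 57, 55, 59, 58, 58, 57, 72, 142, 239, 254, 254, 255, 254, 243, 143, 65, 57, 54, 52, 55, 55, 54, 53, 48, 47, 49]
300 [61, 56, 57, 58, 58, 57, 53, 56, 58, 55, 68, 142, 238, 254, 254, 254, 254, 243, 144, 63, 56, 56, 55, 53, 54, 53, 53, 51, 49, 48]
303 [56, 52, 56, 56, 57, 56, 53, 56, 55, 57, 56, 81, 131, 175, 184, 185, 177, 144, 81, 56, 54, 54, 53, 56, 54, 54, 54, 52, 52, 44]
```

View pics/w4z.png

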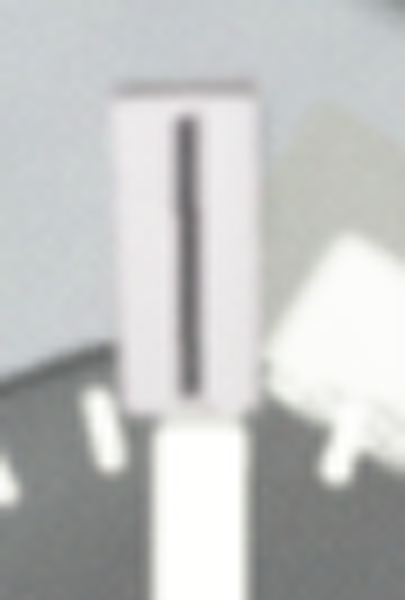

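Emit:
drive_tool([
  [[0,0,0],[0,-1.1,0],0],
  [[0,0,0],[0,0,0],0],
  [[0,0,0],[0,0,0],0],
])

```text
time: 7.02
ee_pos: [0.5146, 0.0738, 0.0709]
orientation: [[0.708, -0.003, 0.706], [-0.706, -0.0, 0.708], [-0.002, -1.0, -0.002]]
contact_force: [-7.5, -2.5, 3.7]
gripper_width: 0.0107
```

```bash
cat > a.py <<'E'
from h import *
s=get_state(); print(s["time"],s["ee_pos"],s["contact_force"])
R=s["orientation"];print("yaw",np.degrees(np.arctan2(R[1,2],R[0,2])))
c=read_camera("wrist"); 
g=cv2.cvtColor(c["img"],cv2.COLOR_RGB2GRAY).astype(float)
for v in [192,198,204,210,216]:
    w=np.clip(225-g[v,270:281],0,None); print(v,(w*np.arange(270,281)).sum()/w.sum())
for v in [225,231,237,276,285,294]:
    w=np.clip(g[v,266:288]-160,0,None); print(v,(w*np.arange(266,288)).sum()/w.sum())
E
python3 a.py
```

```text
7.025 [0.51455885 0.07381245 0.07086151] [-7.45019331 -2.49715306  3.70343449]
yaw 45.05193263989677
192 276.90842490842493
198 276.9257950530035
204 276.958041958042
210 276.93379790940764
216 276.7719298245614
225 275.0050847457627
231 276.8342133051742
237 276.8328042328042
276 276.51851851851853
285 276.52788104089217
294 276.52230483271376
```

Emit:
drive_tool([
  [[0,0,0],[0,0,0],30],
  [[0,0,0],[0,0,0],50],
  [[0,0,0],[0,0,0],60],
  [[0,0,0],[0,0,0],60],
])

```text
time: 7.58
ee_pos: [0.5163, 0.074, 0.0704]
orientation: [[0.707, 0.0, 0.707], [-0.707, -0.0, 0.707], [0.0, -1.0, 0.0]]
contact_force: [-0.1, -0.4, -0.3]
gripper_width: 0.051
```

```bash
python3 a.py
```

```text
7.575 [0.51632012 0.07399578 0.07041867] [-0.08455053 -0.39003519 -0.25008992]
yaw 45.0143428852304
192 273.53767123287673
198 273.5245901639344
204 273.5813953488372
210 273.67080745341616
216 273.9957081545064
225 273.6010810810811
231 273.59761388286336
237 273.6034669555796
276 272.7699115044248
285 272.64889705882354
294 272.7544910179641
```

Emit:
drive_tool([
  [[0,-3,0],[0,0,0],60],
  [[0,-6,0],[0,0,0],100],
  [[0,-6,0],[0,0,0],100],
  [[0,-3,0],[0,0,0],100],
  [[3.88,0,-2.53],[0,0,0],100],
  [[3.88,0,-2.53],[0,0,0],100],
  [[3.88,0,-2.53],[0,0,0],100],
  [[3.88,0,-2.53],[0,0,0],100],
])

```text
time: 8.62
ee_pos: [0.5545, -0.1087, 0.2503]
orientation: [[0.707, 0.0, 0.707], [-0.707, 0.0, 0.707], [0.0, -1.0, 0.0]]
contact_force: [0.1, 0.7, -0.5]
gripper_width: 0.0856
```

Emit:
drive_tool([
  [[0,0,0],[0,-9.55,0],100],
  [[0,0,0],[0,-9.55,0],100],
  [[0,0,0],[0,-9.55,0],100],
  [[0,0,0],[0,-9.55,0],100],
  [[0,0,0],[0,-9.55,0],100],
  [[0,0,0],[0,-9.55,0],100],
  [[0,0,0],[0,0,0],100],
])

```text
time: 9.5
ee_pos: [0.5542, -0.1073, 0.2502]
orientation: [[0.977, -0.0, -0.212], [0.212, 0.0, 0.977], [-0.0, -1.0, 0.0]]
contact_force: [0.1, 0.1, -0.5]
gripper_width: 0.0851
```

```bash
python3 - <<'E'
from h import *
s=get_state(); print(s["time"],s["ee_pos"],s["joints"],s["orientation"],s["gripper_width"])
c=read_camera("wrist"); crop(c,130,60,400,240,2,"w5.png")
c=read_camera("top"); crop(c,205,180,140,90,5.7,"top5.png")
E
```

```text
9.5 [ 0.55423827 -0.10725938  0.25018489] [-2.22719437e+01  1.62484994e+01  8.57423699e+01  1.15095426e-04
  7.80237892e+01 -1.24501268e+02] [[ 9.77307672e-01 -2.36006644e-04 -2.11824592e-01]
 [ 2.11824620e-01  9.87818931e-05  9.77307690e-01]
 [-2.09726674e-04 -9.99999967e-01  1.46532320e-04]] 0.08507284272619672
```

View pics/w5.png

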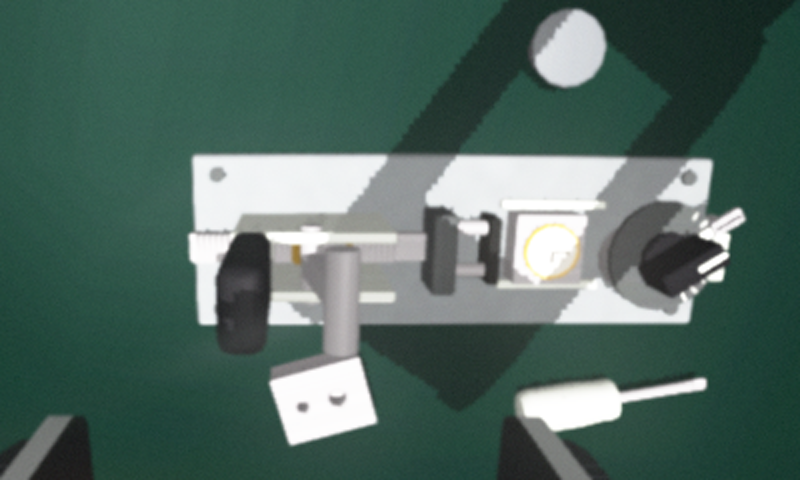

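View pics/top5.png

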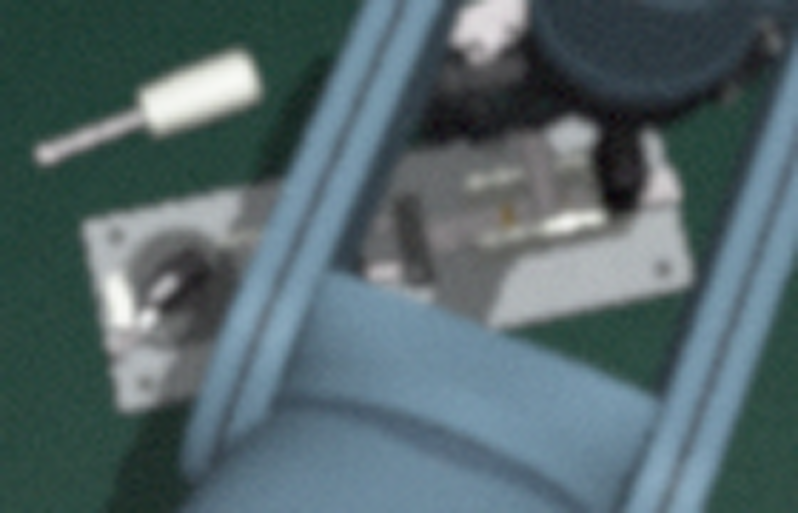

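```bash
cat >> h.py <<'E'
yaw=np.radians(12.3); O=np.array([.5353,-.0188])
RC=np.array([[np.cos(yaw),-np.sin(yaw)],[np.sin(yaw),np.cos(yaw)]])
def loc(w): return RC.T@(np.array(w)[:2]-O)*1000
def wor(l): return O+RC@(np.array(l)/1000)
E
python3 - <<'E'
from h import *
c=read_camera("wrist"); f=lambda a,b:(130+(a-.5)/2,60+(b-.5)/2)
for n,q,z in [("barL",f(325,330),.125),("barR",f(360,330),.125),("bar endtop",f(343,250),.125),("bar endbot",f(341,354),.125),("hL",f(218,330),.142),("hR",f(267,330),.142),("hbot",f(243,353),.142),("hbotL",f(218,330),.125),
 ("TCP?",None,0),("knobaxis",f(693,262),.077),("padfront",f(498,250),.037),("padback",f(481,250),.037),("jawfront",f(457,270),.046),("jawfrontlow",f(455,292),.03),("blockL",f(510,212),.032),("blockR",f(582,215),.032),("base",f(195,155),.012),("base",f(198,323),.012),("base",f(712,158),.012),("base",f(690,322),.012)]:
    print(n, loc(pix2plane(c,q,z)) if q else loc(get_state()["ee_pos"]))
g=c["img"]
im=cv2.resize(g[170:245,225:325,::-1],None,fx=7,fy=7,interpolation=cv2.INTER_CUBIC);im=np.clip(im.astype(float)*2.2,0,255).astype(np.uint8);cv2.imwrite("pics/w5h.png",im)
im=cv2.resize(g[130:240,320:440,::-1],None,fx=5,fy=5,interpolation=cv2.INTER_CUBIC);cv2.imwrite("pics/w5j.png",im)
E
```

```text
barL [ 12.99393865 -78.27412289]
barR [ 13.0336366  -64.98469072]
bar endtop [-17.89798312 -71.9650179 ]
bar endbot [ 22.69929287 -72.03820916]
hL [   7.27868954 -116.9016287 ]
hR [  7.31360834 -99.5595843 ]
hbot [  15.94405976 -108.25172132]
hbotL [  12.90072826 -118.87458649]
TCP? [ -0.28332567 -90.46965618]
knobaxis [-2.72836479 90.64458083]
padfront [ 0.37577114 11.92884097]
padback [0.38781286 3.32290773]
jawfront [  8.49586684 -10.32916125]
jawfrontlow [23.98963392 -6.79025049]
blockL [-17.97922296  18.08476076]
blockR [-16.68330668  55.21272337]
base [ -44.58478921 -140.89371679]
base [  46.20294831 -142.86811554]
base [-44.82573445 132.41382936]
base [ 46.61937827 133.71567252]
```

View pics/w5h.png

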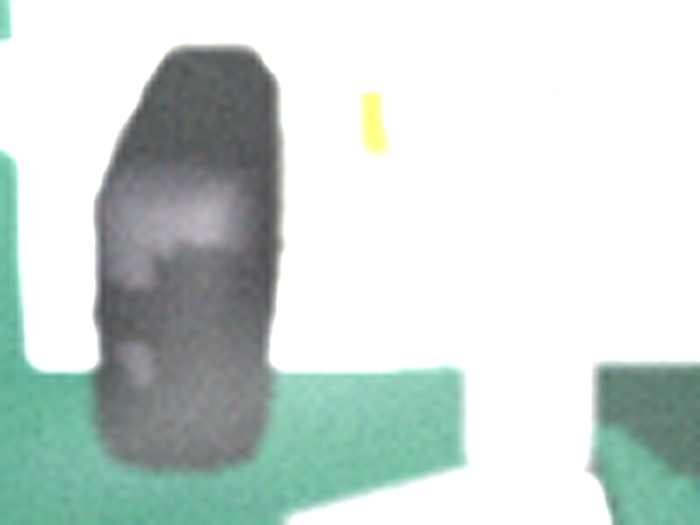

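View pics/w5j.png

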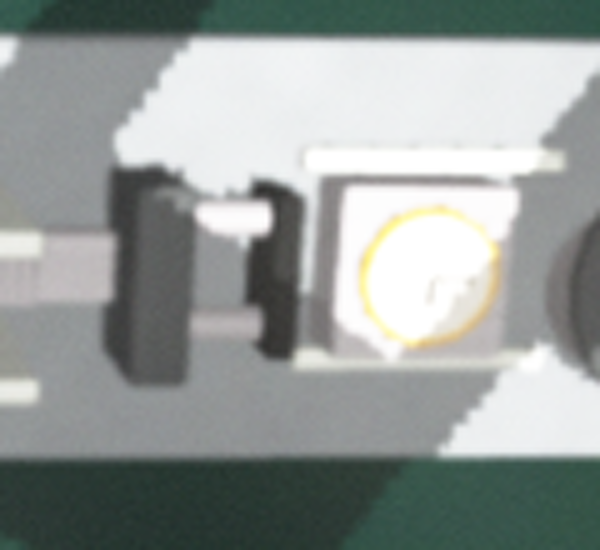

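Emit:
drive_tool([
  [[0,0,-1.0],[0,0,0],100],
  [[0,4,0],[0,0,0],100],
  [[0,5,0],[0,0,0],100],
  [[0,4.2,0],[0,0,0],100],
  [[0,0,0],[0,0,0],100],
  [[0,0,0],[0,0,0],85],
  [[0,0,0],[0,0,0],70],
])

```text
time: 10.52
ee_pos: [0.5577, -0.1169, 0.1207]
orientation: [[0.977, 0.003, -0.213], [0.213, -0.0, 0.977], [0.003, -1.0, -0.001]]
contact_force: [-0.3, 4.8, 3.5]
gripper_width: 0.0598
```

```bash
cat > b.py <<'E'
from h import *
import sys
s=get_state(); print(s["time"],loc(s["ee_pos"]),s["ee_pos"][2],s["contact_force"],s["gripper_width"])
c=read_camera("wrist"); n=sys.argv[1]; crop(c,130,60,400,260,2,n+".png")
E
python3 b.py w6
```

```text
10.525 [   1.01134708 -100.59754713] 0.12073299646075948 [-0.3404363   4.75505764  3.50586734] 0.059828572390941276
```

View pics/w6.png

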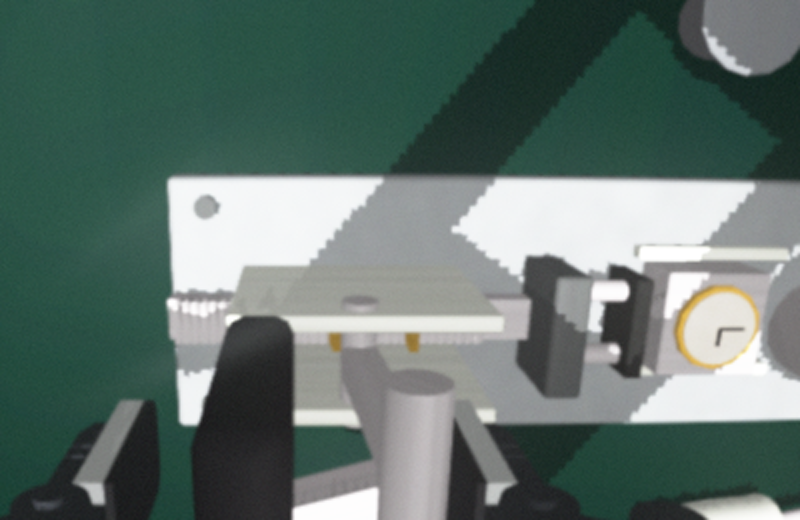

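Emit:
drive_tool([
  [[0,0,0],[0,0,0],55],
  [[0,0,0],[0,0,0],45],
  [[0,0,0],[0,0,0],38],
  [[0,0,0],[0,0,0],38],
])

```text
time: 11.08
ee_pos: [0.5572, -0.1187, 0.1195]
orientation: [[0.977, 0.002, -0.213], [0.213, -0.003, 0.977], [0.002, -1.0, -0.003]]
contact_force: [-1.2, -2.0, 7.0]
gripper_width: 0.0326
```

```bash
python3 b.py w7
```

```text
11.075 [   0.12244748 -102.24987147] 0.11951382626918014 [-1.16728997 -2.02952698  7.00503655] 0.03258902307889368
```

View pics/w7.png

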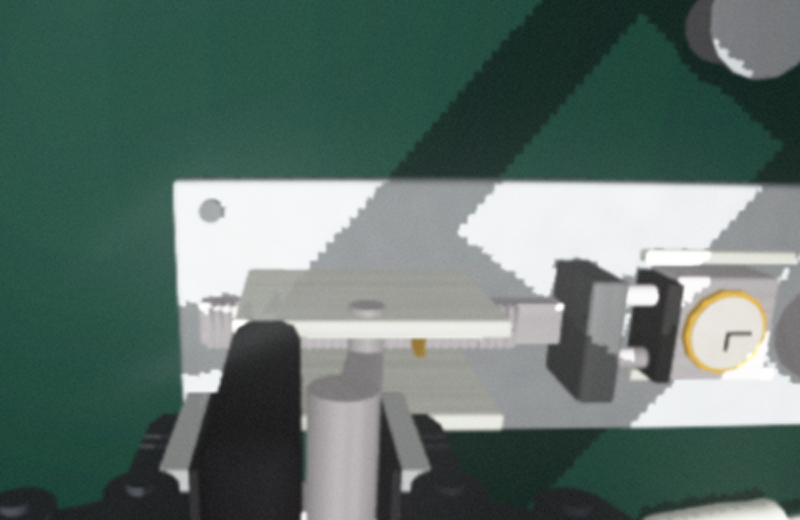

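Emit:
drive_tool([
  [[0,0,-0.1],[0,0,0],55],
  [[0,0,0],[0,0,0],70],
  [[0,0,0],[0,0,0],88],
  [[0,0,0],[0,0,0],92],
  [[0,0,0],[0,0,0],92],
  [[0,0,0],[0,0,0],70],
  [[0,0,0],[0,0,0],55],
  [[0,0,0],[0,0,0],45],
  [[0,0,0],[0,0,0],38],
  [[0,0,0],[0,0,0],38],
  [[0,0,0],[0,0,0],38],
])

```text
time: 12.5
ee_pos: [0.5569, -0.1187, 0.1191]
orientation: [[0.977, 0.001, -0.213], [0.213, -0.001, 0.977], [0.001, -1.0, -0.001]]
contact_force: [-0.4, -3.2, 7.0]
gripper_width: 0.0331
```

```bash
python3 b.py w8
```

```text
12.5 [  -0.22434704 -102.24249354] 0.11909490541528037 [-0.37424171 -3.17727984  7.03141365] 0.03313681426869282
```

View pics/w8.png

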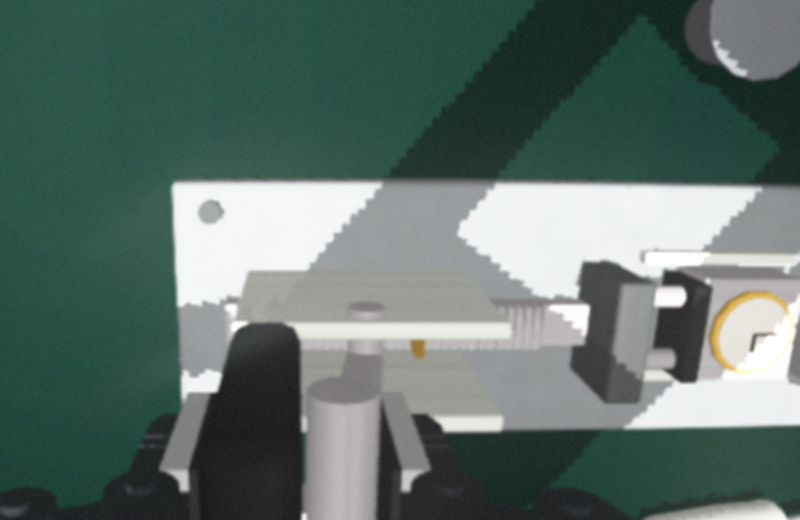

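```bash
cat > b.py <<'E'
from h import *
import sys
s=get_state(); print(s["time"],loc(s["ee_pos"]),s["ee_pos"][2],s["contact_force"],s["gripper_width"])
c=read_camera("wrist"); n=sys.argv[1]; crop(c,360,150,200,130,4,n+".png")
E
python3 b.py w8b
```

```text
12.55 [  -0.18547484 -102.22860522] 0.11910543752322536 [-1.67934599 -2.10402593  6.09393968] 0.032947027133708194
```

View pics/w8b.png

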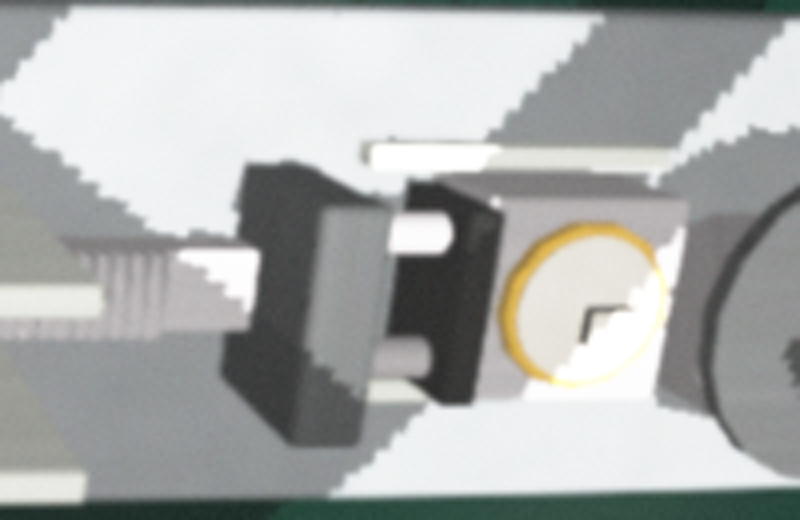

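```bash
cat >> h.py <<'E'
def meas(c,jaw,padf,blk=None,f=4,x0=360,y0=150):
    g=lambda q:(x0+(q[0]-(f-1)/2)/f,y0+(q[1]-(f-1)/2)/f)
    j=[loc(pix2plane(c,g(q),.046)) for q in jaw]; p=[loc(pix2plane(c,g(q),.037)) for q in padf]
    print("jaw",j,"pad",p)
    if blk: print("blk",[loc(pix2plane(c,g(q),.032)) for q in blk])
    print("compr", 24-(np.mean(p,0)-np.mean(j,0))[1])
E
python3 - <<'E'
from h import *
c=read_camera("wrist")
meas(c,[(387,206),(360,443)],[(503,210),(473,403)],[(503,205),(687,197),(655,400)])
E
```

```text
jaw [array([-19.00493226,   6.4102095 ]), array([19.79488815,  7.8599243 ])] pad [array([-16.11432385,  30.88870201]), array([16.92404161, 31.45726658])]
blk [array([-15.65714648,  33.94484399]), array([-17.18167144,  66.66180973]), array([18.93470408, 68.48382467])]
compr -0.037917392753023194
```

Emit:
drive_tool([
  [[0,0,0],[0,0,0],55],
  [[0,0,0],[0,0,0],70],
  [[0,0,0],[0,0,0],88],
  [[0,0,0],[0,0,0],92],
  [[0,0,0],[0,0,0],92],
  [[0,0,0],[0,0,0],70],
  [[0,0,0],[0,0,0],55],
  [[0,0,0],[0,0,0],45],
  [[0,0,0],[0,0,0],38],
  [[0,0,0],[0,0,0],38],
  [[0,0,0],[0,0,0],38],
])

```text
time: 14.02
ee_pos: [0.5569, -0.1187, 0.1191]
orientation: [[0.977, 0.001, -0.213], [0.213, -0.001, 0.977], [0.001, -1.0, -0.001]]
contact_force: [-1.6, -3.1, 5.5]
gripper_width: 0.0326
```

```bash
python3 b.py w9
```

```text
14.025 [  -0.19454854 -102.22433142] 0.11905335085110767 [-1.64397034 -3.09640069  5.4614226 ] 0.03261612474909947
```

View pics/w9.png

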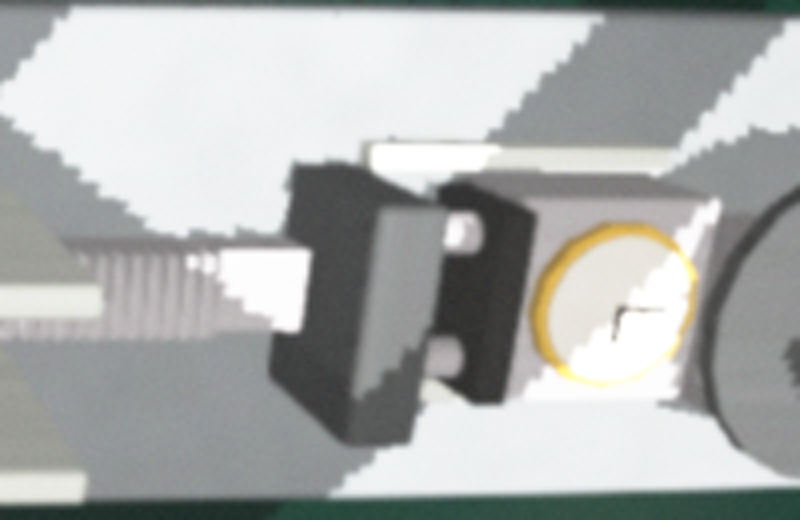

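```bash
python3 - <<'E'
from h import *
c=read_camera("wrist")
meas(c,[(443,208),(412,442)],[(535,212),(503,402)],[(535,207),(719,200),(687,400)])
E
```

```text
jaw [array([-18.72988593,  15.38066105]), array([19.73403261, 16.53660074])] pad [array([-15.80895415,  36.42692933]), array([16.80693254, 36.75858956])]
blk [array([-15.347221  ,  39.61047643]), array([-16.70632664,  72.72656628]), array([19.0314956 , 74.67350169])]
compr 3.3658714545835515
```

Emit:
drive_tool([
  [[0,0,0],[0,0,0],55],
  [[0,0,0],[0,0,0],70],
  [[0,0,0],[0,0,0],88],
  [[0,0,0],[0,0,0],92],
  [[0,0,0],[0,0,0],92],
  [[0,0,0],[0,0,0],92],
])

```text
time: 14.88
ee_pos: [0.5568, -0.1182, 0.1184]
orientation: [[0.977, 0.0, -0.213], [0.213, -0.0, 0.977], [0.0, -1.0, -0.0]]
contact_force: [-1.0, -0.3, -0.6]
gripper_width: 0.0785
```

```bash
python3 b.py w10
```

```text
14.875 [  -0.21255648 -101.66541248] 0.11839216530449194 [-1.03393807 -0.27434377 -0.62172434] 0.07852029437685948
```

View pics/w10.png

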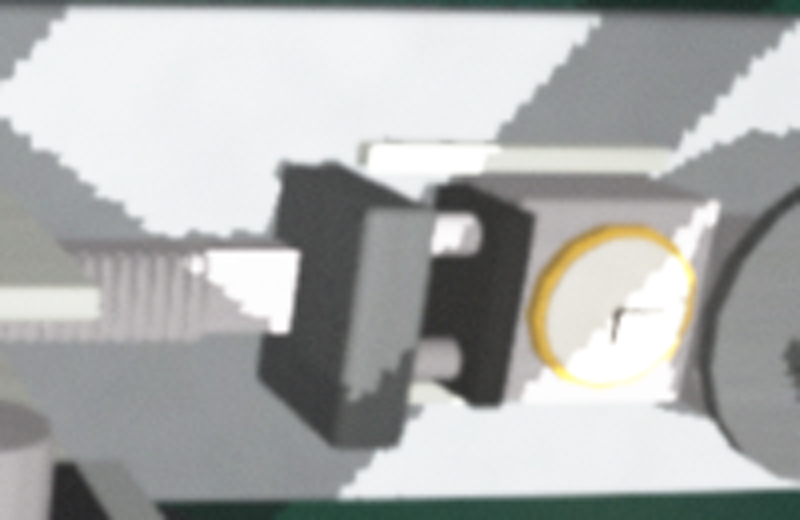

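Emit:
drive_tool([
  [[0,0,0.15],[0,0,0],80],
  [[0,0,0.15],[0,0,0],70],
  [[0,0,0],[0,0,0],58],
  [[0,0,0],[0,0,0],50],
  [[0,0,0],[0,0,0],47],
  [[0,0,0],[0,0,0],47],
  [[0,0,0],[0,0,0],47],
])

```text
time: 15.8
ee_pos: [0.5561, -0.1153, 0.1191]
orientation: [[0.977, 0.001, -0.213], [0.213, -0.001, 0.977], [0.0, -1.0, -0.001]]
contact_force: [-2.1, 0.5, 5.7]
gripper_width: 0.04
```

```bash
python3 b.py w11
```

```text
15.8 [ -0.2362795  -98.74550357] 0.11911133912769614 [-2.13066342  0.51939438  5.70515461] 0.03998801238587302
```

View pics/w11.png

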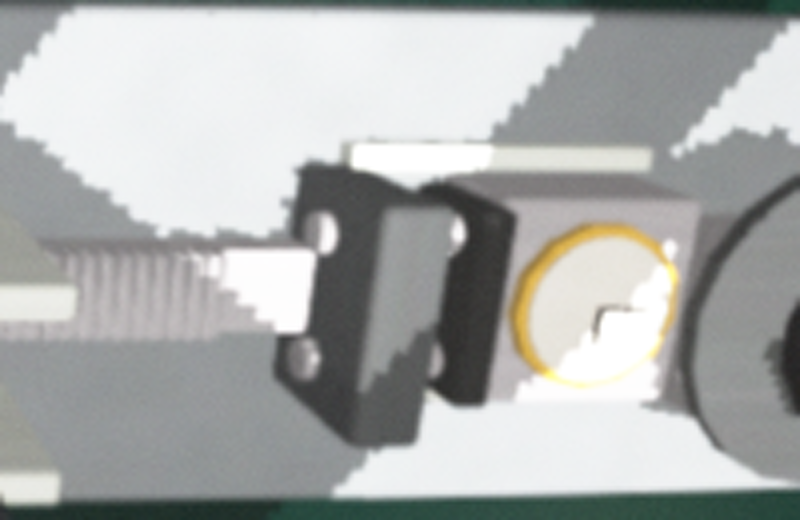

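```bash
python3 - <<'E'
from h import *
c=read_camera("wrist")
meas(c,[(449,206),(416,442)],[(515,212),(485,402)],[(515,207),(698,200),(667,400)])
E
```

```text
jaw [array([-19.15614567,  19.78106812]), array([19.63953068, 20.71727738])] pad [array([-15.91827901,  36.48695249]), array([16.64938516, 37.06091285])]
blk [array([-15.45788507,  39.59167509]), array([-16.82919184,  72.30747128]), array([18.82685641, 74.31082839])]
compr 7.475240079896189
```

Emit:
drive_tool([
  [[0,0,-0.06],[0,0,0],45],
  [[0,0,-0.06],[0,0,0],44],
  [[0,0,0],[0,0,0],44],
  [[0,0,0],[0,0,0],44],
])

```text
time: 16.4
ee_pos: [0.5564, -0.1166, 0.1195]
orientation: [[0.977, 0.001, -0.213], [0.213, -0.001, 0.977], [0.001, -1.0, -0.001]]
contact_force: [-2.9, 0.6, 7.0]
gripper_width: 0.0378
```

```bash
python3 b.py w12; python3 -c "
from h import *
c=read_camera('top'); crop(c,205,180,140,90,5.7,'top12.png')
c=read_camera('scene'); crop(c,215,150,160,120,5,'sc12.png')"
```

```text
16.4 [  -0.20253195 -100.03249783] 0.11946445537692207 [-2.88021029  0.55652235  7.01619933] 0.03776266022745996
```

View pics/w12.png

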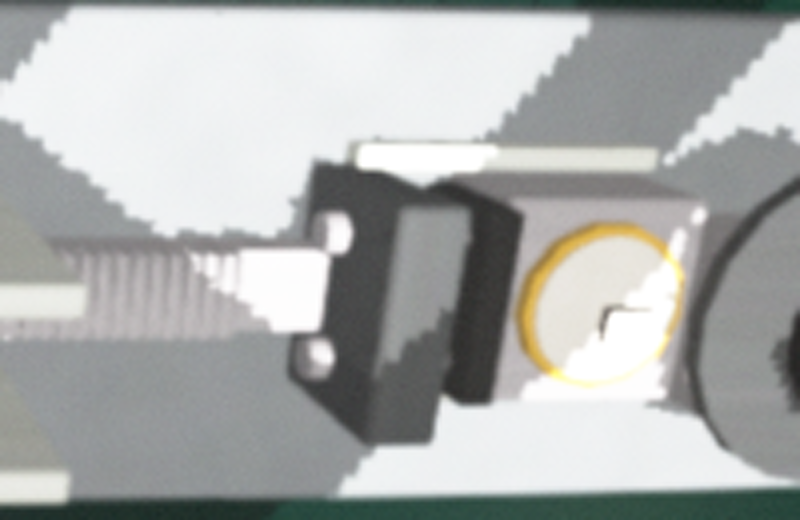

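View pics/top12.png

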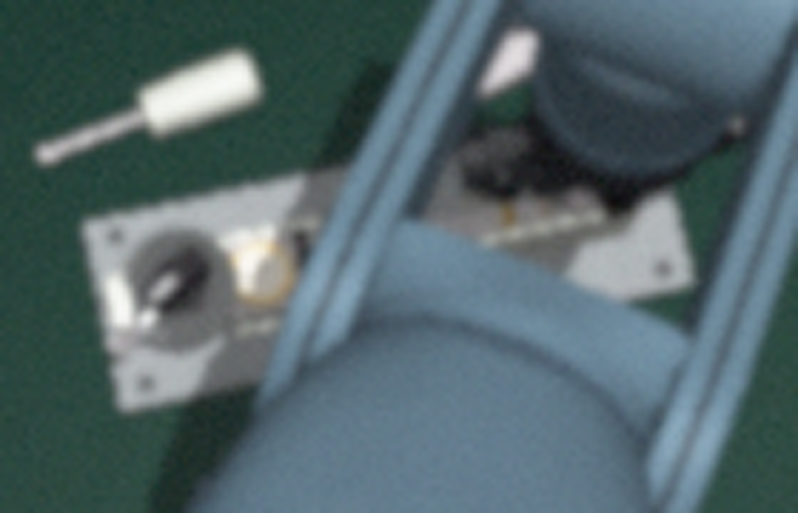

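View pics/sc12.png

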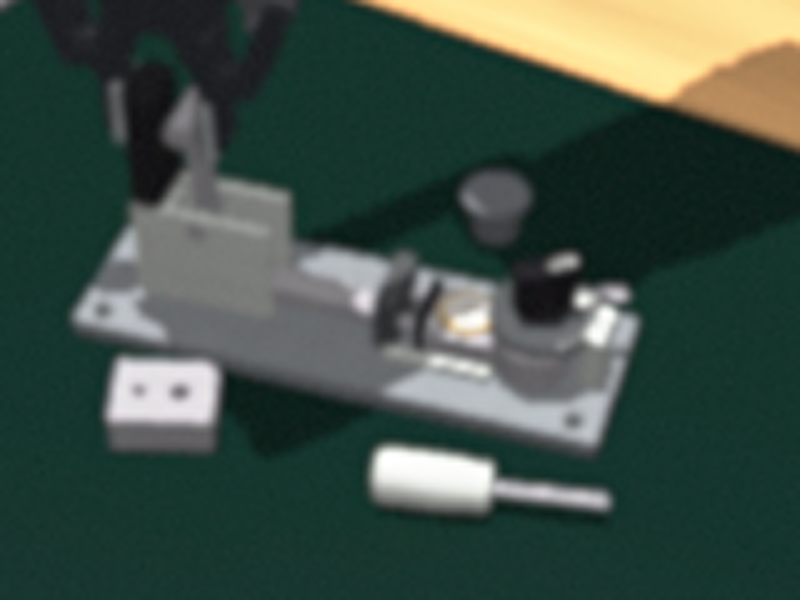

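```bash
python3 - <<'E'
from h import *
s=get_state();print(s["gripper_width"],s["contact_force"])
c=read_camera("wrist"); print(s["time"])
meas(c,[(468,206),(434,442)],[(522,212),(491,402)],[(522,207),(705,200),(674,400)])
E
```

```text
0.03783374272809105 [-3.33614929  0.96821045  7.67447262]
16.55
jaw [array([-19.08110746,  21.71108294]), array([19.82689055, 22.6345468 ])] pad [array([-15.83255537,  36.5650566 ]), array([16.79745336, 37.01030717])]
blk [array([-15.37327447,  39.69549971]), array([-16.75069288,  72.5222095 ]), array([18.98073682, 74.58339846])]
compr 9.385132984241608
```

Emit:
drive_tool([
  [[0,0,0],[0,0,0],44],
  [[0,0,0],[0,0,0],44],
  [[0,0,0],[0,0,0],44],
  [[0,0,0],[0,0,0],44],
])

```text
time: 17.1
ee_pos: [0.5564, -0.1166, 0.1194]
orientation: [[0.977, 0.001, -0.213], [0.213, -0.001, 0.977], [0.001, -1.0, -0.001]]
contact_force: [-3.3, -0.1, 7.4]
gripper_width: 0.0376
```

```bash
python3 b.py w13; python3 -c "
from h import *
a=cv2.imread('pics/w12.png').astype(int);b=cv2.imread('pics/w13.png').astype(int);print(abs(a-b).mean(),abs(a-b).max())
c=read_camera('wrist');crop(c,440,130,120,110,6,'w13k.png')"
```

```text
17.1 [  -0.24485888 -100.02143775] 0.11943829643987104 [-3.32822564 -0.08018945  7.4254997 ] 0.03762036004441561
1.0701426282051283 57
```

View pics/w13k.png

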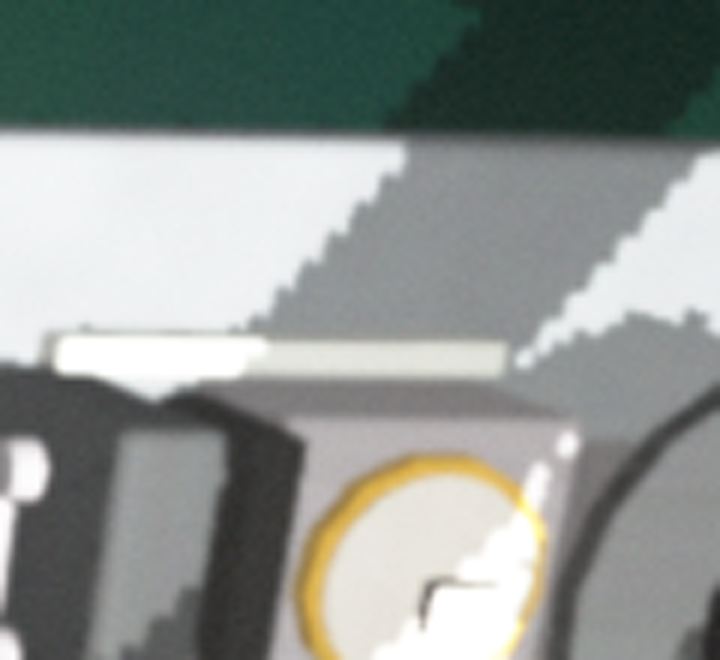

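View pics/w13.png

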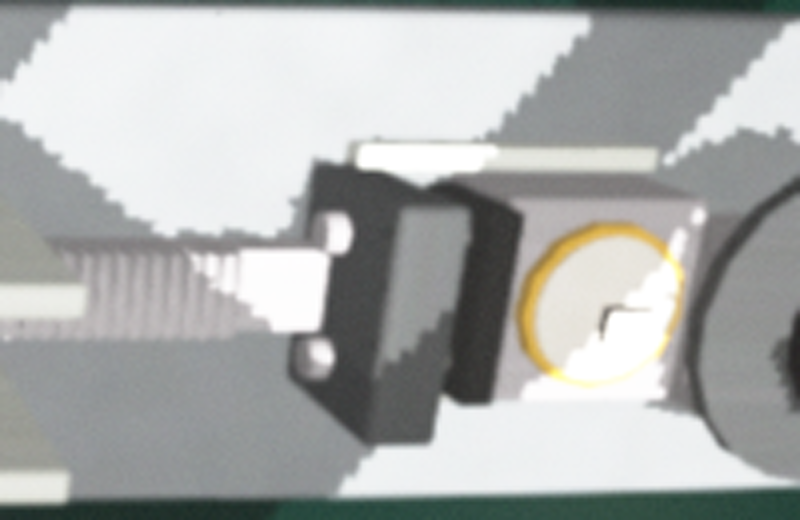

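The image has not changed since the last look: the jaw edge is at about (468,206), the pad's front edge at (522,212), and the block is still. The grip is steady, so I'm handing in.

```bash
python3 -c "
from station import hand_in
print(hand_in())"
```

```text
the job is handed in; nothing more can be done
None
```

The knob is set at the index clip and the block is gripped against the stop. I handed in at about 17 s, still squeezing the trigger.

- **Knob:** I turned it about 65° counter-clockwise. After release, the pointer matched the clip's centre line to about 0.1 px in the wrist camera. After the pumping I could only check it in the coarse top view, where it had not visibly moved.
- **Trigger:** I made three full pumps, then a fourth partial squeeze, which I held.
- **Block:** It stayed put while the jaw advanced the last 6 mm, so it is against the stop.
- **Pad:** I measured it pushed back about 9.4 mm of its 18 mm, good to roughly 0.5 mm. It never came close to the bottom.
- **Hold:** The image did not visibly change over the last 0.5 s. The opening stayed at 37.6 mm, with both fingers closed on the handle and bar.
- **Forces and surroundings:** Contact readings stayed at 8 N or less on each axis at every check. I did not touch the other items.

The two camera views placed the clamp 2–3 mm apart, so I re-centred on the actual contacts. No other checks failed or disagreed.

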